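Release a board from the hold-down jig

TASK

Swing the jig's clamp bar up clear of the board while the board stays in its place, then slide the board along the bed, out from under the raised bar, until it rests against the end stop. Finally swing the bar back down and press it until it snaps fully home under its catch, leaving the board flat against the stop; do not disturb the other things on the bench.

Things in the scene. Friction and masses are not known exactly. Their poses are not given: they have to be found in the camera images.
- jig: Hold-down jig screwed to the bench: dark bed 210 x 410 mm, top at z = 30 mm. Origin on the bench; z up, y along the bed (the board slides out to +y), x away from the robot at yaw 0. Bed spans x -85 to +125, y -213 to +197. Two fences along y, tops at z = 42, inner faces at x = -53 and +33 (channel 86 mm wide). Hinge on the +x side, handle and catch on the -x side.
- board: Flat pale softwood board, 80 (x) x 150 (y) x 18 mm thick, about 0.14 kg, loose in the channel. Origin: centre of its underside; axes as the jig's. It starts with its +y end beneath the bar, origin at about x = -10, y = -70 to -82 mm in the jig frame, so that 45 mm or more of open bed is left behind its -y end for pushing. Slides easily.
- bar (a joint): Hinge of the aluminium clamp bar, rad: 0 = shut (level, 1 mm above the board, over jig y = -29 to +21 mm), 1.6 = about upright. Friction keeps it at any angle where it is left; 1 to 4 N at the handle move it. A lip under the bar blocks the board's +y end while the bar is down.
- hinge_axis (a point): Point on the hinge axis; the axis runs along the jig's y, at x = +100, z = 56 mm in the jig frame. Positive rotation lifts the handle up and over towards +x.
- handle_grip (a point): Moves with the bar. On the centre line of its round wooden handle, diameter 18 mm, along the jig's y, free for 40 mm either way. Shut, it lies at x = -92, y = -65, z = 88 mm in the jig frame, 195 mm from the hinge axis. Fingers can close across it along the jig's x from above; it can turn in a light grip as the bar swings.
- handle_middle (a point): Moves with the bar. Centre line of the same handle at the bar's middle (jig y = -4 mm): the place to press down.
- stop_face (a point): Middle of the face of the end stop, a pale strip across the +y end of the channel 14 mm high, in the jig frame at x = -10, y = +182, z = 37 mm. The board rests against it with its +y end, its origin then at y = +107 mm of the jig frame; its -y end is then 11 mm beyond the bar.
- tub: Bystander: open white tub, 130 mm across, 110 mm high; origin at the centre of its underside.
- glue: Bystander: white bottle, 64 mm across, 170 mm high; origin at the centre of its underside.
- hammer: Bystander: hammer, 240 mm long, lying on the bench to the far left of the jig; origin under it.
- offcut: Bystander: dark wooden offcut 160 x 60 x 32 mm lying on the bench right of the jig; origin at the centre of its underside.
- catch_nose (a point): Round nose (diameter 14 mm) of the spring catch, a steel strip in front of the bar's free end, below the handle; at jig x = -102, y = -4, z = 64 mm. It holds the bar shut: 4 to 8 N more at the handle pull it free. Going down, the bar meets it at about 0.07 rad and snaps past under a similar force; fully home it reads below 0.025 rad.
Not all that is in view belongs to the job. What is shaped like the board but purple or red is not meant.

How it is judged (in metres and radians):
On the way, in this order (a step that is already met when the one before it is completed fails the run):
1. The bar is swung up well clear of the board (beyond 0.9 rad) while the board is still in its place (moved less than 20 mm) (value of joint bar above 0.9 rad and distance of board from where it was at the start of the episode below 0.02 m), for 0.2 s.
2. The board lies in the channel within 5 mm of the end stop, the bar still up (beyond 0.7 rad) (value of joint bar above 0.7 rad and y of board in the frame of jig above 0.102 m and angle between board's own z axis and vertical below 0.06 rad), for 0.2 s.
At the end, for the whole second after the job is handed in: The bar is shut past its catch (below 0.025 rad) and the board lies flat and at rest in the channel with its end within 5 mm of the end stop (value of joint bar below 0.025 rad and y of board in the frame of jig between 0.102 and 0.112 m and x of board in the frame of jig between -0.018 and -0.002 m and z of board in the frame of jig below 0.034 m and angle between board's own z axis and vertical below 0.06 rad and linear speed of board below 0.02 m/s); the robot touches nothing.
It fails at once if A bystander (tub, bottle, hammer, offcut) is moved by more than 30 mm (distance of any of tub, glue, hammer, offcut from where it was at the start of the episode above 0.03 m).
It also fails if it takes over 72 s, if anything falls off the work surface, if the arm or the gripper's body presses on something with over 40 N, if the wrist force passes 120 N, or if a joint passes its speed limit or range.

ROBOT

A 6-joint arm with a two-finger parallel gripper is mounted at the origin on the work surface. World frame = base frame: x ahead of the robot, y to its left, z up, the work surface at z = 0. Lengths are in mm, angles in rad, forces in N, time in s.
With the tool pointing down it reaches from about 275 to 750 mm from the base axis. Payload 10.2 kg.
Tool frame: the origin (TCP) lies at the very end of the fingers, on their centre line; the grasp point (between the pads) lies 19 mm behind it; z points along the fingers, y is the line along which they close (so a half turn about z gives the same grasp; the last joint's range is limited). The gripper opens to 85 mm and grips with 20 to 120 N. Pads are 22 mm wide; open, the fingers measure 114 mm over their backs; the gripper's body (76 mm by 85 mm) begins 54 mm behind the grasp point. The pads swing forward as they close: fully open they stand 13 mm farther back than shut.
Start: joints at [-1.498, 0.313, 1.498, -0, 1.331, -0.223], TCP at [153.027, -502.209, 231.294] pointing down, gripper open.
Joint ranges: [-2.94, 2.94], [-0.97, 2.17], [0.19, 2.56], [-1.23, 4.37], [0.02, 3.11], [-2.88, 2.88]. Speed limits (rad/s): [2.39, 2.39, 3.01, 3.14, 3.14, 3.14].

INTERFACE

Orientations are given as a unit quaternion [w, x, y, z].
In Python, from rig import ctrl gives the robot as it stands.
- The arm moves only by the shell command python3 -m inch 'ROWS' [OPENING] [FORCE]. ROWS is text: rows parted by semicolons, each of 6 numbers parted by spaces: the shift along the tool's x, y, z in mm, then the turn, a rotation vector about the tool's x, y, z in units of 6 degrees (1.0 is 6 degrees). A call has exactly 10 rows; each row shifts and turns the commanded pose from where the row before left it, along the tool's axes as they then stand; what a row does not reach is not made up. A row lasts 1/12 s, in which the tool goes at most 41.7 mm and 7.16 degrees, less where a joint would pass 70% of its speed; a pose out of reach is approached as far as the arm can. A call with a gripper value outside its range is refused whole. OPENING is the opening, from 0 (shut) to 1 (fully open), set as the call begins (- or left out, the last holds). The fingers move at their own pace and stop on an object; FORCE is the grip in N (left out, the last holds). Time passes only in rows, so rows that do not move let the fingers close, or fill a call up. It gives the time, the measured TCP pose, the force, the opening and the grip force at its end, in the units of the state.
- ctrl.sense(): the state, without advancing time (a new reading comes with each control period).
- ctrl.capture(name): name is "side" or "top"; returns a dict with "image" (480x640x3 uint8, red, green, blue), "intrinsics" (3x3 intrinsics, pixels), "D" ([k1, k2, p1, p2, k3] as OpenCV has them; the pictures are not rectified), "rvec" (rotation vector, rad) and "tvec" (3), from world to camera coordinates, as OpenCV has them. Camera axes: x right, y down, z forward; pixel columns grow to the right and rows downward; lengths in mm; the calibration is good to about 2 mm. A picture is of the moment at which its call begins. There is no depth.
- ctrl.finish_job(): hands the job in; it is judged then, once.
The state is a dict: "time_s": time; "joints": joint angles; "dq": joint speeds; "tau": joint torques, N m; "eef_pos": TCP position; "ee_rot": TCP orientation; "force": force on the tool from outside, world axes, zero at the start; "wrist_torque": the same for the moment, N m; "grip_width": opening from 0.0 (shut) to 1.0 (fully open); "grip_force": force on a finger pad.
Only numpy, scipy, OpenCV 4.12 (cv2) and the standard library are available. Lean on these libraries where they do the work, as an engineer would, in place of code of your own. Each camera call takes 0.05 s, during which the arm holds its last target. There are 200 camera calls.

## Working session

There is one attempt and no reset: what is moved stays moved. The work goes in short steps, Python scripts to look and compute and a shell command to move; the robot and the scene stay as the last step left them, time stands still between calls to the robot, and variables do not carry over. Pictures are saved under pics/ and viewed, at most 13 in all, crops included, and the job is handed in when it is done.

```bash
ls; mkdir -p pics
python3 - <<'E'
from rig import ctrl
import cv2
for n in("side","top"):
    c=ctrl.capture(n); cv2.imwrite(f"pics/{n}0.png",c["image"][:,:,::-1]); print(n,c["intrinsics"],c["D"],c["rvec"],c["tvec"])
print(ctrl.sense())
E
```

```text
pics
side [[588.99390281   0.         313.5539452 ]
 [  0.         588.99390281 233.89294436]
 [  0.           0.           1.        ]] [-0.10226331  0.          0.          0.          0.        ] [ 0.95117972 -2.34876299  1.1858398 ] [ 375.98256622  281.08651182 1055.22466608]
top [[607.91993975   0.         313.73137928]
 [  0.         607.91993975 238.25783402]
 [  0.           0.           1.        ]] [0.02017027 0.         0.         0.         0.        ] [ 2.01662899 -2.21685876  0.22864777] [  55.45636696  510.04530944 1588.30296636]
{'time_s': 0.1, 'joints': array([-1.49841348e+00,  3.13350312e-01,  1.49834010e+00,  2.62965377e-08,
        1.33102175e+00, -2.23375954e-01]), 'dq': array([-9.85791905e-04, -6.30332785e-04, -1.58892481e-03, -7.08918063e-05,
       -1.23819452e-03,  1.41914575e-04]), 'tau': array([ 2.79869237e-03, -4.12901974e+01, -2.60144448e+01, -1.89855755e-04,
        3.02044959e-03,  1.86903327e-05]), 'eef_pos': array([ 153.00303414, -501.97125451,  230.82259736]), 'ee_rot': array([-5.58161345e-04,  9.89085598e-01,  1.47340985e-01,  4.22323082e-05]), 'force': array([0.87753429, 0.16950189, 0.64312231]), 'wrist_torque': array([0.01345356, 0.00055419, 0.00835791]), 'grip_force': 0.0, 'grip_width': 1.0013678430592794}
```

View pics/top0.png

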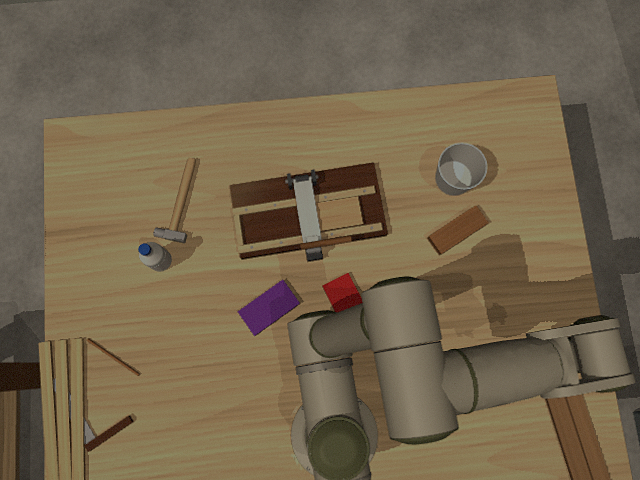

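View pics/side0.png

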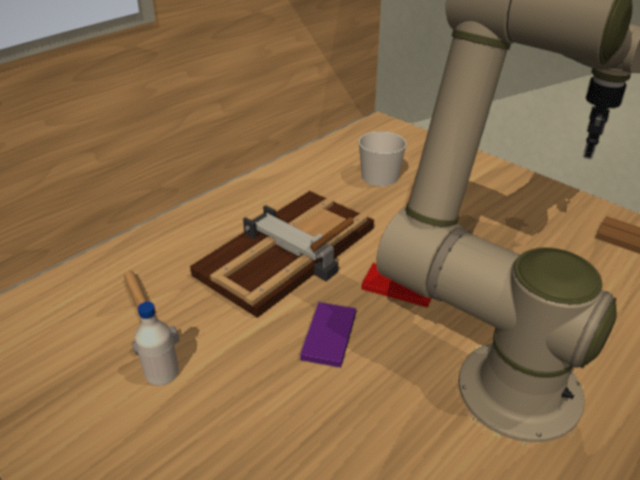

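The top view shows the candidates for the board: pale board in the jig channel at (342,213), purple block at (268,306) and red block at (342,291). The pale one is the board. The jig bed's corners are near (230,184), (376,163), (387,236) and (241,258), the handle is at (330,242) and the catch at (314,254).

```bash
cat > h.py <<'E'
import numpy as np, cv2
from rig import ctrl
from scipy.spatial.transform import Rotation as R
def ray(c,uv,z):
    p=cv2.undistortPoints(np.array(uv,float).reshape(-1,1,2),c["intrinsics"],c["D"]).reshape(-1,2)
    M=cv2.Rodrigues(np.array(c["rvec"],float))[0]; o=-M.T@np.array(c["tvec"],float).ravel()
    d=np.c_[p,np.ones(len(p))]@M
    return o+d*((z-o[2])/d[:,2])[:,None]
def proj(c,P): return cv2.projectPoints(np.array(P,float).reshape(-1,1,3),np.array(c["rvec"],float),np.array(c["tvec"],float),c["intrinsics"],np.array(c["D"],float))[0].reshape(-1,2)
E
python3 - <<'E'
from h import *
c=ctrl.capture("top"); im=c["image"]
M=cv2.Rodrigues(np.array(c["rvec"]))[0]; print("cam",-M.T@np.array(c["tvec"]).ravel())
b=np.array([[230,184],[376,163],[387,236],[241,258]])
print(ray(c,b,30).round(0))
cr=cv2.resize(im[150:270,220:400],None,fx=4.4,fy=4.4,interpolation=cv2.INTER_CUBIC); cv2.imwrite("pics/crop1.png",cr[:,:,::-1])
E
```

```text
cam [ 182.24303554   41.07403683 1658.622422  ]
[[ 693.  224.   30.]
 [ 716. -188.   30.]
 [ 505. -194.   30.]
 [ 482.  208.   30.]]
```

View pics/crop1.png

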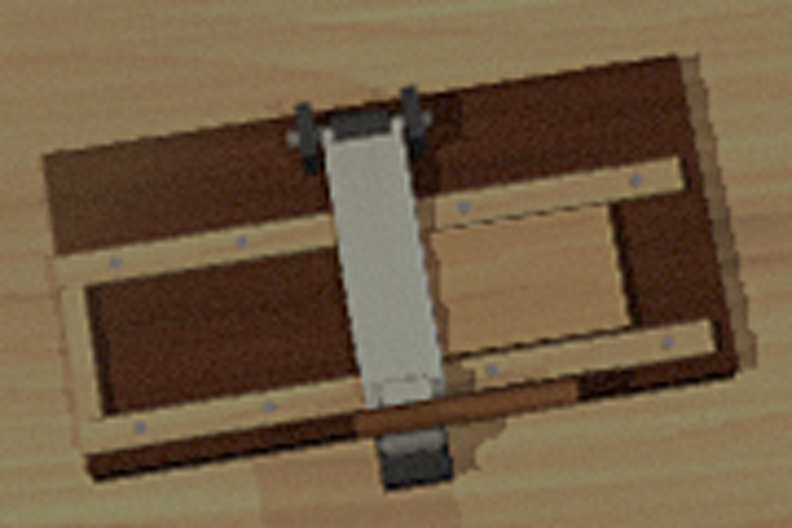

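The crop confirms the pale board at crop (530,270), lying in the channel behind the bar. The stop is at the left and the handle runs from (355,422) to (580,390).

```bash
cat >> h.py <<'E'
def jf(P,q): # jig points->world given (x,y,yaw)
    P=np.array(P,float); a=q[2]; return np.c_[q[0]+np.cos(a)*P[:,0]-np.sin(a)*P[:,1], q[1]+np.sin(a)*P[:,0]+np.cos(a)*P[:,1],P[:,2]]
E
python3 - <<'E'
from h import *
from scipy.optimize import least_squares
c=ctrl.capture("top")
cr=np.array([[45,155],[680,57],[735,375],[93,458],[87,287],[361,120],[361,120],[467,388.]])
uv=np.array([220,150])+(cr+.5)/4.4-.5
J=[[125,197,30],[125,-213,30],[-85,-213,30],[-85,197,30],[33,182,42],[100,-4,56],[100,-4,56],[-92,-65,97]]
keep=[0,1,2,4,5,7]
f=lambda q:(proj(c,jf(J,q))-uv)[keep].ravel()
s=least_squares(f,[600,20,-.06],loss='soft_l1',x_scale=[10,10,.01]); q=s.x; print(q.round(4)); print((proj(c,jf(J,q))-uv).round(1))
np.save("q.npy",q)
# predicted key points in crop
for n,p in dict(corner_nx=[-85,197,30],fenceIn=[-53,182,42],board_my=[-10,-151,48],b1=[30,-151,48],b2=[-50,-151,48]).items():
    print(n,((proj(c,jf([p],q))[0]-[220,150]+.5)*4.4).round(0))
print("hg",jf([[-92,-65,88],[-92,-4,88],[100,-4,56],[-10,-76,30]],q).round(0))
# board far edge: crop (613,205)-(632,325)
e=ray(c,np.array([220,150])+(np.array([[613,205],[632,325.]])+.5)/4.4-.5,48)
a=q[2];d=e[:,:2]-q[:2];print("board -y edge in jig",np.c_[d@[np.cos(a),np.sin(a)],d@[-np.sin(a),np.cos(a)]].round(1))
# side view check
import cv2
s=ctrl.capture("side"); print(proj(s,jf([[-92,-95,88],[-92,-4,88],[125,-213,30],[-85,197,30]],q)).round(0))
E
```

```text
[5.807654e+02 2.256150e+01 6.100000e-02]
[[-0.8 -0.9]
 [-0.2 -0.3]
 [ 0.7 -0.3]
 [-1.9  3.7]
 [-1.2 -1. ]
 [-0.1  2.1]
 [-0.1  2.1]
 [ 9.6  2.5]]
corner_nx [ 85. 475.]
fenceIn [100. 417.]
board_my [622. 267.]
b1 [611. 205.]
b2 [633. 329.]
hg [[493. -48.  88.]
 [489.  13.  88.]
 [681.  25.  56.]
 [575. -54.  30.]]
board -y edge in jig [[  29.5 -152.3]
 [ -48.  -150.9]]
[[347. 222.]
 [321. 241.]
 [309. 190.]
 [254. 308.]]
```

```bash
r="28.6 -20.9 0 0 0 0"; python3 -m inch '28.6 -20.9 0 0 0 0;28.6 -20.9 0 0 0 0;28.6 -20.9 0 0 0 0;28.6 -20.9 0 0 0 0;28.6 -20.9 0 0 0 0;28.6 -20.9 0 0 0 0;28.6 -20.9 0 0 0 0;28.6 -20.9 0 0 0 0;28.6 -20.9 0 0 0 0;28.6 -20.9 0 0 0 0' 1 30
python3 -m inch '28.6 -20.9 0 0 0 0;28.6 -20.9 0 0 0 0;28.6 -20.9 0 0 0 0;28.6 -20.9 0 0 0 0;28.6 -20.9 0 0 0 0;28.6 -20.9 0 0 0 0;0 0 0 0 0 -1.15;0 0 0 0 0 -1.15;0 0 0 0 0 -1.15;0 0 0 0 0 -1.15'
python3 -m inch '0 0 0 0 0 -1.17;0 0 0 0 0 -1.17;0 0 0 0 0 -1.17;0 0 0 0 0 -1.17;0 0 0 0 0 -1.17;0 0 0 0 0 -1.17;0 0 0 0 0 -1.17;0 0 0 0 0 0;0 0 0 0 0 0;0 0 0 0 0 0'
```

```text
time_s: 1.08
eef_pos: [366.4, -217.3, 231.4]
ee_rot: [0.0, 0.989, 0.147, 0.0]
force: [0.5, -0.9, -0.4]
grip_width: 0.999
grip_force: 0.0
time_s: 1.92
eef_pos: [493.3, -48.6, 231.1]
ee_rot: [-0.0, 0.924, 0.382, -0.0]
force: [-0.7, 0.1, 0.4]
grip_width: 1.003
grip_force: 0.0
time_s: 2.75
eef_pos: [493.2, -48.9, 231.2]
ee_rot: [-0.0, 0.685, 0.728, -0.0]
force: [0.6, 0.4, -1.2]
grip_width: 1.0
grip_force: 0.0
```

```bash
python3 -m inch '0 0 25 0 0 0;0 0 25 0 0 0;0 0 25 0 0 0;0 0 25 0 0 0;0 0 0 0 0 0;0 0 0 0 0 0;0 0 0 0 0 0;0 0 0 0 0 0;0 0 0 0 0 0;0 0 0 0 0 0'
python3 - <<'E'
from h import *
c=ctrl.capture("side"); q=np.load("q.npy"); s=ctrl.sense()
print(proj(c,[s["eef_pos"]]),proj(c,jf([[-92,-105,88],[-92,-65,88],[-92,-25,88]],q)))
cv2.imwrite("pics/s1.png",cv2.resize(c["image"][130:290,230:430],None,fx=3.75,fy=3.75,interpolation=2)[:,:,::-1])
E
```

```text
time_s: 3.58
eef_pos: [493.7, -49.1, 132.2]
ee_rot: [0.001, 0.684, 0.729, 0.0]
force: [0.5, 0.2, 0.5]
grip_width: 1.0
grip_force: 0.0
[[339.17160008 211.36278281]] [[349.66837977 220.1955769 ]
 [338.61051131 228.06033138]
 [327.12532667 236.22762817]]
```

View pics/s1.png

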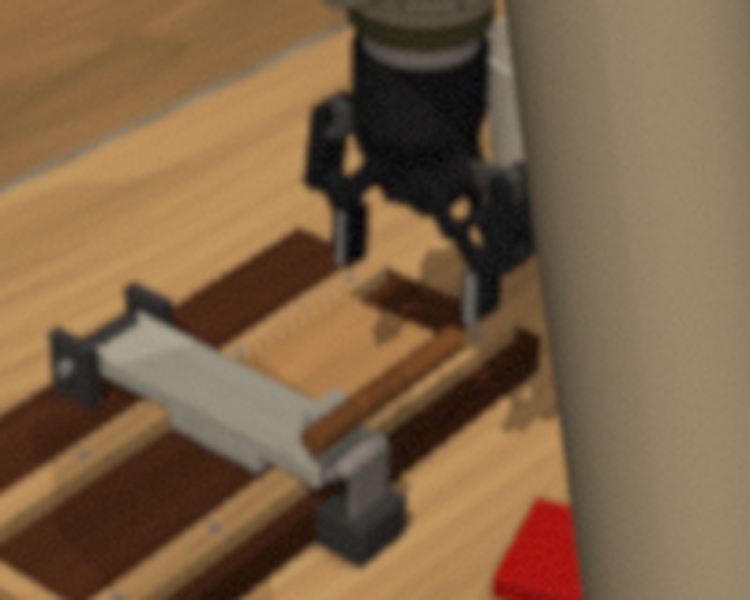

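The open fingers straddle the handle, which runs from crop (312,440) to (460,335). That is within 1 px of the prediction, so I lower and grip.

```bash
python3 -m inch '0 0 15 0 0 0;0 0 16 0 0 0;0 0 16 0 0 0;0 0 16 0 0 0;0 0 0 0 0 0;0 0 0 0 0 0;0 0 0 0 0 0;0 0 0 0 0 0;0 0 0 0 0 0;0 0 0 0 0 0'
python3 -m inch '0 0 0 0 0 0;0 0 0 0 0 0;0 0 0 0 0 0;0 0 0 0 0 0;0 0 0 0 0 0;0 0 0 0 0 0;0 0 0 0 0 0;0 0 0 0 0 0;0 0 0 0 0 0;0 0 0 0 0 0' 0 30
```

```text
time_s: 4.47
eef_pos: [493.6, -49.0, 68.9]
ee_rot: [0.001, 0.684, 0.73, 0.0]
force: [-0.4, -0.5, -0.2]
grip_width: 1.002
grip_force: 0.0
time_s: 5.3
eef_pos: [494.7, -48.9, 68.7]
ee_rot: [0.001, 0.684, 0.729, 0.001]
force: [7.3, 2.2, -2.6]
grip_width: 0.196
grip_force: 31.6
```

```bash
python3 -m inch '0 1 -6 0 0 0;0 1 -6 0 0 0;0 2 -6.4 0 0 0;0 2.5 -8.1 0 0 0;0 2.6 -8.1 0 0 0;0 3.2 -7.9 0 0 0;0 3.3 -7.8 0 0 0;0 3.9 -7.6 0 0 0;0 4 -7.5 0 0 0;0 0 0 0 0 0'
```

```text
time_s: 6.13
eef_pos: [517.0, -47.3, 135.0]
ee_rot: [-0.0, 0.684, 0.73, -0.0]
force: [-3.2, 0.9, 1.8]
grip_width: 0.196
grip_force: 30.2
```

Still gripped with small forces, so I continue the arc.

```bash
python3 -m inch '0 4.5 -7.2 0 0 0;0 4.6 -7.1 0 0 0;0 5.1 -6.8 0 0 0;0 5.2 -6.7 0 0 0;0 5.7 -6.3 0 0 0;0 5.8 -6.2 0 0 0;0 6.2 -5.8 0 0 0;0 6.3 -5.7 0 0 0;0 6.7 -5.2 0 0 0;0 6.8 -5.1 0 0 0'
python3 -m inch '0 7.1 -4.6 0 0 0;0 7.2 -4.5 0 0 0;0 7.5 -4 0 0 0;0 7.6 -3.9 0 0 0;0 7.8 -3.3 0 0 0;0 7.9 -3.2 0 0 0;0 8.1 -2.6 0 0 0;0 8.1 -2.5 0 0 0;0 8.3 -1.8 0 0 0;0 8.3 -1.8 0 0 0'
python3 -m inch '0 8.4 -1.2 0 0 0;0 8.4 -1.1 0 0 0;0 8.5 -0.4 0 0 0;0 8.5 -0.3 0 0 0;0 0 0 0 0 0;0 0 0 0 0 0;0 0 0 0 0 0;0 0 0 0 0 0;0 0 0 0 0 0;0 0 0 0 0 0'
python3 - <<'E'
from h import *
c=ctrl.capture("top")
cv2.imwrite("pics/t1.png",cv2.resize(c["image"][150:270,220:400],None,fx=4.4,fy=4.4,interpolation=2)[:,:,::-1])
E
```

```text
time_s: 6.97
eef_pos: [571.7, -43.6, 198.5]
ee_rot: [-0.002, 0.684, 0.73, -0.002]
force: [-15.2, 2.7, 13.1]
grip_width: 0.196
grip_force: 30.3
time_s: 7.8
eef_pos: [651.2, -38.0, 229.4]
ee_rot: [-0.0, 0.684, 0.73, 0.0]
force: [-7.5, 1.2, 10.1]
grip_width: 0.201
grip_force: 32.4
time_s: 8.63
eef_pos: [685.2, -35.9, 232.1]
ee_rot: [0.001, 0.684, 0.73, 0.001]
force: [1.0, 5.8, 6.3]
grip_width: 0.195
grip_force: 32.2
```

View pics/t1.png

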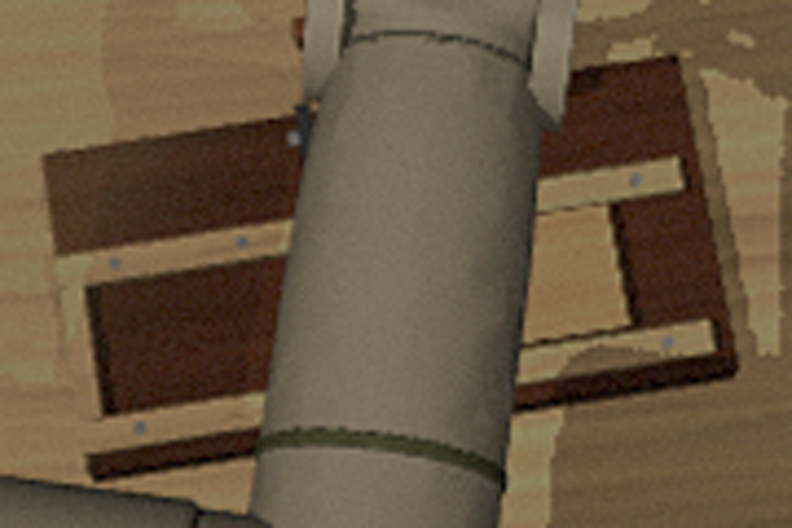

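The bar is up (the arm covers it) and the board's -y edge is unmoved at crop (613–632). I release and lift off.

```bash
python3 -m inch '0 0 0 0 0 0;0 0 0 0 0 0;0 0 0 0 0 0;0 0 0 0 0 0;0 0 -5 0 0 0;0 0 -10 0 0 0;0 0 -15 0 0 0;0 0 -15 0 0 0;0 0 -15 0 0 0;0 0 0 0 0 0' 0.6 30
python3 - <<'E'
from h import *
print(ctrl.sense()["joints"])
E
```

```text
time_s: 9.52
eef_pos: [685.6, -36.8, 295.3]
ee_rot: [0.003, 0.684, 0.729, 0.002]
force: [-0.4, -0.4, 1.2]
grip_width: 0.6
grip_force: 0.0
[-2.23782860e-01  6.79237823e-01  7.74104112e-01 -8.11088125e-05
  1.68171862e+00 -2.88108046e-01]
```

```bash
python3 -m inch '0 -15 0 0 0 0;-24 -25 0 0 0 0;-24 -25 0 0 0 0;-24 -25 0 0 0 0;-24 -20.5 0 0 0 0;-24 0 0 0 0 0;0 0 28 0 0 0;0 0 28 0 0 0;0 0 28 0 0 0;0 0 28 0 0 0' 0.4
python3 -m inch '0 0 28 0 0 0;0 0 28 0 0 0;0 0 28 0 0 0;0 0 25 0 0 0;0 0 0 0 0 0;0 0 0 0 0 0;0 0 0 0 0 0;0 0 0 0 0 0;0 0 0 0 0 0;0 0 0 0 0 0'
python3 - <<'E'
from h import *
c=ctrl.capture("side"); q=np.load("q.npy"); p=ctrl.sense()["eef_pos"]; d=p[:2]-q[:2]; a=q[2]
print(d@[np.cos(a),np.sin(a)],d@[-np.sin(a),np.cos(a)],p)
cv2.imwrite("pics/s2.png",cv2.resize(c["image"][110:310,180:430],None,fx=3,fy=3,interpolation=2)[:,:,::-1])
E
```

```text
time_s: 10.35
eef_pos: [582.1, -163.5, 177.6]
ee_rot: [0.0, 0.684, 0.729, 0.0]
force: [-0.1, -0.4, -0.4]
grip_width: 0.405
grip_force: 0.0
time_s: 11.18
eef_pos: [582.9, -163.6, 71.1]
ee_rot: [0.001, 0.684, 0.729, 0.0]
force: [0.3, -0.6, -0.1]
grip_width: 0.405
grip_force: 0.0
-9.396358698400848 -185.89522812331458 [ 582.7271252  -163.56073276   70.86239005]
```

View pics/s2.png

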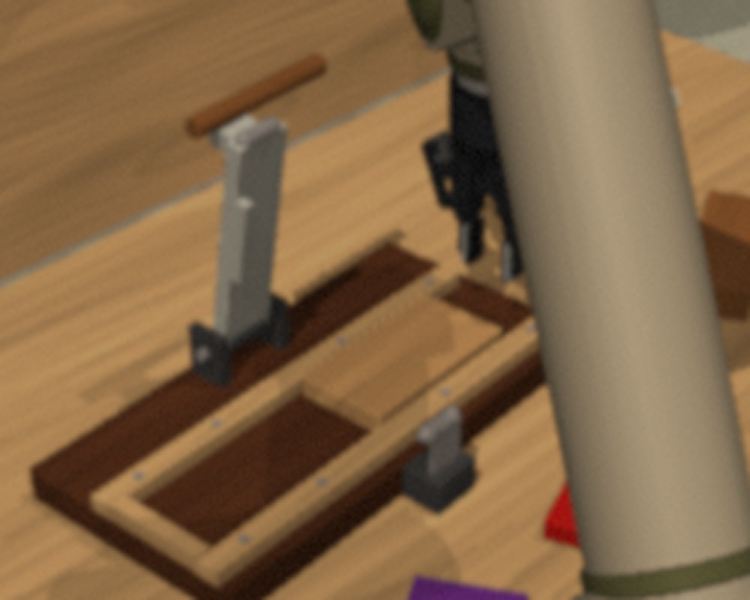

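The bar stands upright at crop (250,230), the board lies in place at (400,350), and the fingers are behind its -y end at (490,250). I lower and push.

```bash
python3 -m inch '0 0 12 0 0 0;0 0 13 0 0 0;0 0 12 0 0 0;0 0 0 0 0 0;6 0 0 0 0 0;6 0 0 0 0 0;5 0 0 0 0 0;5 0 0 0 0 0;5 0 0 0 0 0;5 0 0 0 0 0'
python3 -m inch '8 0 0 0 0 0;9 0 0 0 0 0;9 0 0 0 0 0;9 0 0 0 0 0;9 0 0 0 0 0;9 0 0 0 0 0;9 0 0 0 0 0;9 0 0 0 0 0;9 0 0 0 0 0;5 0 0 0 0 0'
```

```text
time_s: 12.07
eef_pos: [580.5, -131.0, 33.4]
ee_rot: [0.0, 0.684, 0.73, 0.0]
force: [-0.6, -1.6, 0.2]
grip_width: 0.395
grip_force: 0.5
time_s: 12.9
eef_pos: [574.7, -45.4, 33.0]
ee_rot: [-0.0, 0.684, 0.73, -0.0]
force: [-0.1, -0.7, 0.5]
grip_width: 0.4
grip_force: 0.4
```

```bash
python3 -m inch '9 0 0 0 0 0;9 0 0 0 0 0;9 0 0 0 0 0;9 0 0 0 0 0;9 0 0 0 0 0;9 0 0 0 0 0;8 0 0 0 0 0;7 0 0 0 0 0;4 0 0 0 0 0;0 0 0 0 0 0'
python3 -m inch '2 0 0 0 0 0;2 0 0 0 0 0;2 0 0 0 0 0;2 0 0 0 0 0;2 0 0 0 0 0;1 0 0 0 0 0;1 0 0 0 0 0;0 0 0 0 0 0;0 0 0 0 0 0;0 0 0 0 0 0'
python3 - <<'E'
from h import *
q=np.load("q.npy"); p=ctrl.sense()["eef_pos"]; d=p[:2]-q[:2]; a=q[2]
print(d@[np.cos(a),np.sin(a)],d@[-np.sin(a),np.cos(a)],p)
E
```

```text
time_s: 13.73
eef_pos: [570.1, 27.1, 32.9]
ee_rot: [-0.0, 0.684, 0.73, 0.0]
force: [-0.7, 0.4, -0.2]
grip_width: 0.401
grip_force: 0.0
time_s: 14.57
eef_pos: [569.5, 38.1, 33.0]
ee_rot: [0.0, 0.684, 0.729, 0.0]
force: [0.7, 0.5, -1.9]
grip_width: 0.399
grip_force: 0.0
-10.333099588232072 16.22124455441419 [569.46192574  38.12213833  33.03202786]
```

```bash
python3 -m inch '1 0 0 0 0 0;1 0 0 0 0 0;1 0 0 0 0 0;1 0 0 0 0 0;0 0 0 0 0 0;0 0 0 0 0 0;0 0 0 0 0 0;0 0 0 0 0 0;0 0 0 0 0 0;0 0 0 0 0 0'
python3 - <<'E'
from h import *
c=ctrl.capture("side")
cv2.imwrite("pics/s3.png",cv2.resize(c["image"][110:310,180:430],None,fx=3,fy=3,interpolation=2)[:,:,::-1])
E
```

```text
time_s: 15.4
eef_pos: [570.2, 39.7, 33.5]
ee_rot: [0.002, 0.684, 0.73, -0.001]
force: [3.0, -14.6, -0.4]
grip_width: 0.399
grip_force: 7.2
```

View pics/s3.png

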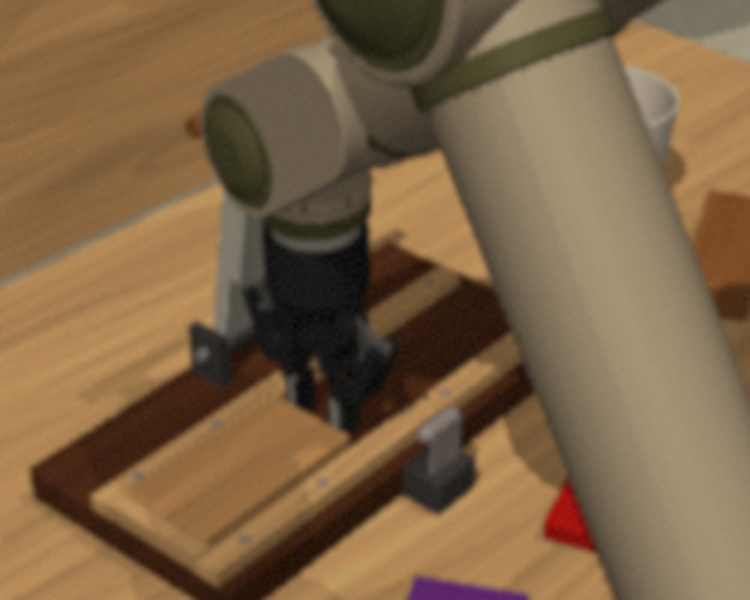

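The board's -y end is at crop (320,425) and its +y end is flush against the stop at (170,520), with 15 N of contact. I back off, rise and return above the raised handle.

```bash
python3 -m inch '-8 0 0 0 0 0;-15 0 0 0 0 0;-20 0 0 0 0 0;-20 0 0 0 0 0;-20 0 0 0 0 0;0 0 -30 0 0 0;0 0 -30 0 0 0;0 0 -30 0 0 0;0 0 -30 0 0 0;0 0 -30 0 0 0'
python3 -m inch '0 0 -28 0 0 0;0 0 -28 0 0 0;0 0 -28 0 0 0;0 0 -28 0 0 0;0 18.5 0 0 0 0;0 18.5 0 0 0 0;0 18.5 0 0 0 0;0 18.5 0 0 0 0;0 18.5 0 0 0 0;0 18.5 0 0 0 0' 0.6
python3 -m inch '0 0 0 0 0 0;0 0 0 0 0 0;0 0 0 0 0 0;0 0 0 0 0 0;0 0 0 0 0 0;0 0 0 0 0 0;0 0 0 0 0 0;0 0 0 0 0 0;0 0 0 0 0 0;0 0 0 0 0 0'
python3 - <<'E'
from h import *
q=np.load("q.npy"); c=ctrl.capture("top")
# board ends against stop: jig frame of pale board -y edge is judged by eye; handle free part
cv2.imwrite("pics/t2.png",cv2.resize(c["image"][120:270,220:400],None,fx=4,fy=4,interpolation=2)[:,:,::-1])
print(proj(c,jf([[30,32,48],[-50,32,48],[33,182,44]],q))-[220,120])
E
```

```text
time_s: 16.28
eef_pos: [574.2, -40.6, 184.5]
ee_rot: [-0.0, 0.684, 0.729, 0.0]
force: [0.5, 0.3, -0.0]
grip_width: 0.399
grip_force: 0.0
time_s: 17.12
eef_pos: [685.9, -33.4, 294.8]
ee_rot: [-0.0, 0.684, 0.73, 0.0]
force: [-0.1, 0.1, -0.2]
grip_width: 0.599
grip_force: 0.0
time_s: 17.95
eef_pos: [685.3, -33.6, 295.0]
ee_rot: [0.0, 0.684, 0.729, 0.0]
force: [0.4, -0.1, -0.0]
grip_width: 0.603
grip_force: 0.0
[[ 72.48860845  86.09943902]
 [ 76.86399938 114.3591185 ]
 [ 18.09816708  93.63376826]]
```

View pics/t2.png

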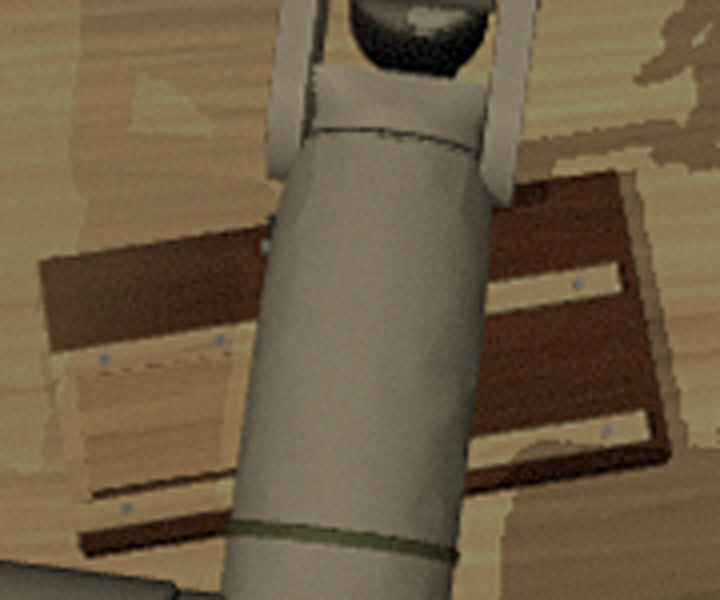

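The top view shows the board against the stop near crop (80,430) with no dark gap. I regrip the handle.

```bash
python3 -m inch '0 0 15 0 0 0;0 0 16 0 0 0;0 0 16 0 0 0;0 0 16 0 0 0;0 0 0 0 0 0;0 0 0 0 0 0;0 0 0 0 0 0;0 0 0 0 0 0;0 0 0 0 0 0;0 0 0 0 0 0'
python3 -m inch '0 0 0 0 0 0;0 0 0 0 0 0;0 0 0 0 0 0;0 0 0 0 0 0;0 0 0 0 0 0;0 0 0 0 0 0;0 0 0 0 0 0;0 0 0 0 0 0;0 0 0 0 0 0;0 0 0 0 0 0' 0 30
```

```text
time_s: 18.83
eef_pos: [685.5, -33.6, 232.7]
ee_rot: [0.0, 0.684, 0.73, 0.0]
force: [0.4, -0.3, 0.1]
grip_width: 0.598
grip_force: 0.0
time_s: 19.67
eef_pos: [685.3, -33.6, 232.2]
ee_rot: [0.0, 0.684, 0.73, 0.0]
force: [-2.5, 0.2, 2.3]
grip_width: 0.199
grip_force: 29.3
```

```bash
python3 -m inch '0 -8.5 0.3 0 0 0;0 -8.5 0.4 0 0 0;0 -8.4 1.1 0 0 0;0 -8.4 1.2 0 0 0;0 -8.3 1.8 0 0 0;0 -8.3 1.8 0 0 0;0 -8.1 2.5 0 0 0;0 -8.1 2.6 0 0 0;0 -7.9 3.2 0 0 0;0 -7.8 3.3 0 0 0'
python3 -m inch '0 -7.6 3.9 0 0 0;0 -7.5 4 0 0 0;0 -7.2 4.5 0 0 0;0 -7.1 4.6 0 0 0;0 -6.8 5.1 0 0 0;0 -6.7 5.2 0 0 0;0 -6.3 5.7 0 0 0;0 -6.2 5.8 0 0 0;0 -5.8 6.2 0 0 0;0 -5.7 6.3 0 0 0'
python3 -m inch '0 -5.2 6.7 0 0 0;0 -5.1 6.8 0 0 0;0 -4.6 7.1 0 0 0;0 -4.5 7.2 0 0 0;0 -4 7.5 0 0 0;0 -3.9 7.6 0 0 0;0 -3.3 7.8 0 0 0;0 -3.2 7.9 0 0 0;0 0 0 0 0 0;0 0 0 0 0 0'
```

```text
time_s: 20.5
eef_pos: [603.6, -39.3, 214.3]
ee_rot: [0.001, 0.684, 0.729, 0.001]
force: [1.3, -1.5, 3.6]
grip_width: 0.197
grip_force: 30.2
time_s: 21.33
eef_pos: [536.9, -43.7, 162.7]
ee_rot: [0.001, 0.684, 0.729, 0.001]
force: [1.2, -2.7, 1.7]
grip_width: 0.197
grip_force: 30.0
time_s: 22.17
eef_pos: [502.4, -45.7, 102.8]
ee_rot: [-0.0, 0.684, 0.729, -0.0]
force: [4.2, -5.4, -4.8]
grip_width: 0.198
grip_force: 29.4
```

```bash
python3 -m inch '0 -2.6 8 0 0 0;0 -2.4 8 0 0 0;0 0 0 0 0 0;0 0 0 0 0 0;0 0 0 0 0 0;0 0 0 0 0 0;0 0 0 0 0 0;0 0 0 0 0 0;0 0 0 0 0 0;0 0 0 0 0 0'
python3 -m inch '0 0 0 0 0 0;0 0 0 0 0 0;0 0 0 0 0 0;0 0 0 0 0 0;0 0 -5 0 0 0;0 0 -15 0 0 0;0 0 -20 0 0 0;0 0 -20 0 0 0;0 0 -20 0 0 0;0 0 0 0 0 0' 0.6
```

```text
time_s: 23.0
eef_pos: [497.6, -45.9, 86.7]
ee_rot: [0.0, 0.684, 0.729, -0.0]
force: [5.8, -5.0, -4.5]
grip_width: 0.198
grip_force: 29.6
time_s: 23.83
eef_pos: [499.1, -46.0, 171.8]
ee_rot: [0.003, 0.684, 0.73, 0.001]
force: [0.5, 0.5, 1.3]
grip_width: 0.602
grip_force: 0.0
```

```bash
python3 -m inch '15 -2 0 0 0 0;15 -1 0 0 0 0;15 -1 0 0 0 0;14.4 -1 0 0 0 0;0 0 15 0 0 0;0 0 15 0 0 0;0 0 12 0 0 0;0 0 0 0 0 0;0 0 0 0 0 0;0 0 0 0 0 0' 0 30
python3 - <<'E'
from h import *
q=np.load("q.npy"); c=ctrl.capture("side")
p=ctrl.sense()["eef_pos"]; d=p[:2]-q[:2]; a=q[2]
print(d@[np.cos(a),np.sin(a)],d@[-np.sin(a),np.cos(a)],p)
cv2.imwrite("pics/s4.png",cv2.resize(c["image"][150:310,200:400],None,fx=3.75,fy=3.75,interpolation=2)[:,:,::-1])
E
```

```text
time_s: 24.67
eef_pos: [489.1, 13.2, 126.5]
ee_rot: [0.0, 0.684, 0.729, 0.0]
force: [-0.3, 0.5, -0.8]
grip_width: -0.001
grip_force: 0.0
-91.93513932168756 -3.7579524443345216 [489.2307148   13.20198599 126.67617634]
```

View pics/s4.png

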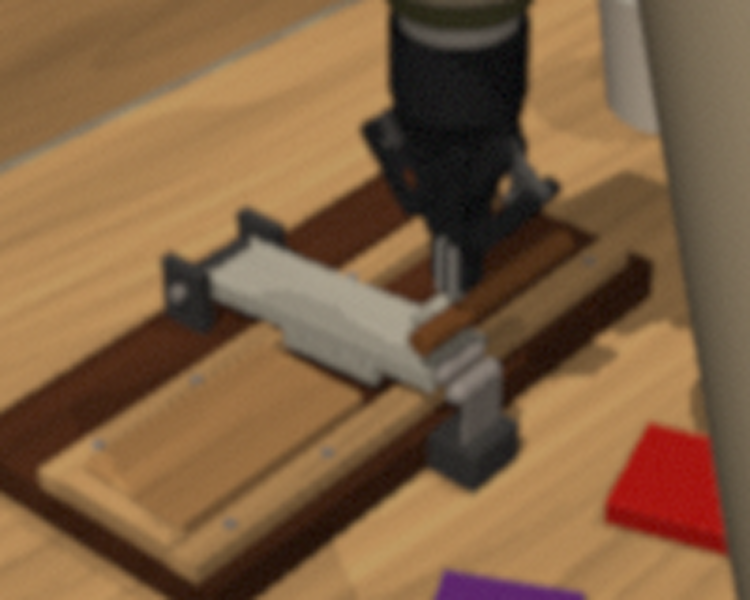

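The closed fingertips at crop (455,290) stand over the handle's middle. The bar is just above the catch and the board is still at the stop. I press down in small steps.

```bash
python3 -m inch '0 0 4 0 0 0;0 0 4 0 0 0;0 -0.5 3 0 0 0;0 -0.5 3 0 0 0;0 -0.5 2 0 0 0;0 0 2 0 0 0;0 0 2 0 0 0;0 0 2 0 0 0;0 0 0 0 0 0;0 0 0 0 0 0'
python3 -m inch '0 0 1 0 0 0;0 0 1 0 0 0;0 0 1 0 0 0;0 0 1 0 0 0;0 0 1 0 0 0;0 0 1 0 0 0;0 0 0.5 0 0 0;0 0 0 0 0 0;0 0 0 0 0 0;0 0 0 0 0 0'
```

```text
time_s: 25.55
eef_pos: [487.4, 13.2, 103.8]
ee_rot: [0.0, 0.684, 0.729, 0.0]
force: [-0.8, 0.5, 0.0]
grip_width: 0.0
grip_force: 0.0
time_s: 26.38
eef_pos: [487.5, 13.2, 97.4]
ee_rot: [0.0, 0.684, 0.729, 0.0]
force: [-0.4, 0.1, -0.5]
grip_width: -0.005
grip_force: 0.0
```

```bash
python3 -m inch '0 0 0.5 0 0 0;0 0 0.5 0 0 0;0 0 0.5 0 0 0;0 0 0.5 0 0 0;0 0 0 0 0 0;0 0 0 0 0 0;0 0 0 0 0 0;0 0 0 0 0 0;0 0 0 0 0 0;0 0 0 0 0 0'
python3 - <<'E'
from h import *
c=ctrl.capture("side")
cv2.imwrite("pics/s5.png",cv2.resize(c["image"][180:300,240:400],None,fx=5,fy=5,interpolation=2)[:,:,::-1])
E
```

```text
time_s: 27.22
eef_pos: [487.6, 13.2, 96.6]
ee_rot: [0.001, 0.684, 0.73, 0.0]
force: [-4.7, 0.1, 13.7]
grip_width: 0.0
grip_force: 6.5
```

View pics/s5.png

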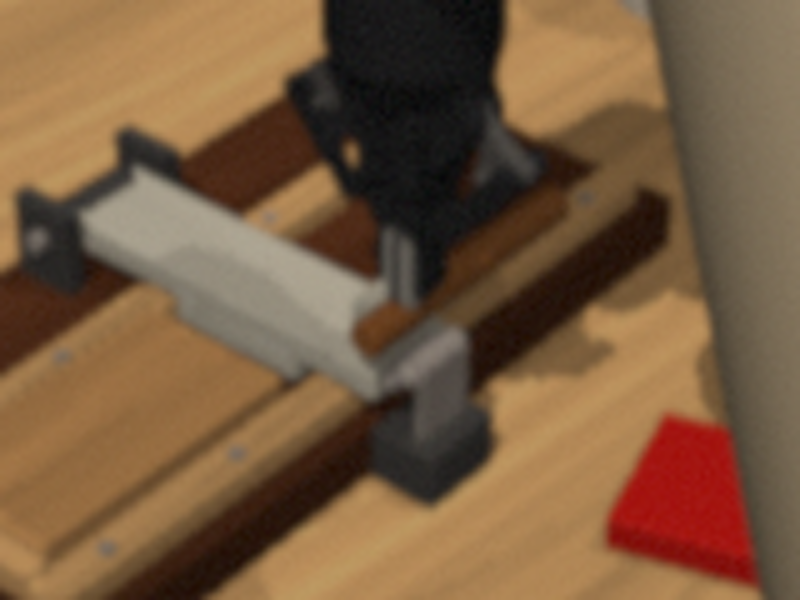

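The bar end sits under the catch hook at crop (430,345), and contact is hard at z = 96.6, where the shut handle's top should be. I press slightly more to confirm, then retreat.

```bash
python3 -m inch '0 0 0.5 0 0 0;0 0 0.5 0 0 0;0 0 0 0 0 0;0 0 0 0 0 0;0 0 0 0 0 0;0 0 0 0 0 0;0 0 0 0 0 0;0 0 0 0 0 0;0 0 0 0 0 0;0 0 0 0 0 0'
python3 -m inch '0 0 -10 0 0 0;0 0 -20 0 0 0;0 0 -30 0 0 0;0 0 -30 0 0 0;0 0 -30 0 0 0;-30 0 -10 0 0 0;-40 0 0 0 0 0;-40 0 0 0 0 0;-40 0 0 0 0 0;-40 0 0 0 0 0'
python3 -m inch '-40 0 0 0 0 0;-40 0 0 0 0 0;-40 0 0 0 0 0;-40 0 0 0 0 0;-40 0 0 0 0 0;0 0 0 0 0 0;0 0 0 0 0 0;0 0 0 0 0 0;0 0 0 0 0 0;0 0 0 0 0 0'
python3 - <<'E'
from h import *
q=np.load("q.npy")
a=ctrl.capture("side");t=ctrl.capture("top")
A=cv2.resize(a["image"][180:310,230:370],None,fx=4,fy=4,interpolation=2)[:,:,::-1]
cv2.imwrite("pics/f.png",A)
print((proj(a,jf([[-92,-105,88],[-92,-4,88]],q))-[230,180])*4)
print((proj(a,jf([[-30,32,48],[-50,32,48],[-50,182,48]],q))-[230,180])*4)
E
```

```text
time_s: 28.1
eef_pos: [487.8, 13.2, 96.3]
ee_rot: [0.001, 0.684, 0.73, 0.0]
force: [-7.3, 1.8, 21.7]
grip_width: -0.001
grip_force: 10.8
time_s: 28.93
eef_pos: [499.4, -178.2, 224.6]
ee_rot: [0.0, 0.684, 0.73, 0.0]
force: [0.3, 0.1, 0.3]
grip_width: 0.003
grip_force: 0.0
time_s: 29.77
eef_pos: [512.8, -374.9, 224.9]
ee_rot: [0.0, 0.683, 0.73, 0.0]
force: [-0.1, 0.8, 0.7]
grip_width: 0.002
grip_force: 0.0
[[478.67351907 160.7823076 ]
 [363.67007509 242.56605655]]
[[235.93612309 286.27508202]
 [262.72138922 300.84103559]
 [ 66.4147974  439.31686914]]
```

View pics/f.png

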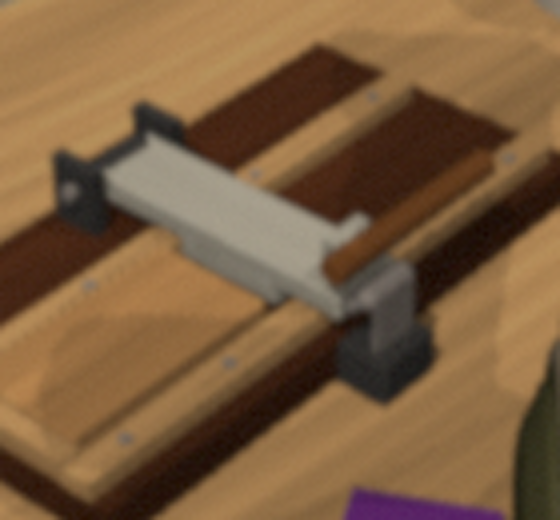

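The handle end at crop (490,158) matches its original shut position, which was (491,157) in these coordinates. The bar is under the catch and the board is at the stop, so I hand in.

```bash
python3 -c "
from rig import ctrl
print(ctrl.finish_job())"
```

```text
the job is handed in; nothing more can be done
None
```

I handed the job in at about 30 s. In the last picture the bar is shut under its catch and the board is flat against the end stop. No bystander was touched as far as I could see, and no verdict came back.

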